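Load the optics carrier and hold it up level

TASK

Hang the orange filter holder by the hole in its foot on the carrier's red peg, foot flat on the white deck and frame at the deck's outer end away from the yellow handle; set it down gently, let go. Then lift the loaded carrier by the yellow handle straight up, about 10 cm clear of the black disc, keeping it level, and finish while still holding it there in the air, level and still. Leave everything else on the table where it is.

Things in the scene. Friction and masses are not known exactly. Their poses are not given: they have to be found in the camera images.
- holder: orange filter holder, about 110 g: a flat foot 34 (x) x 86 (y) x 8 (z) mm reaching from y = -66 to y = +20 mm, and on it an upright square frame 14 thick (x) x 40 wide (y) mm, from z = 8 to z = 48 mm, with a round amber glass in both faces. Origin: underside of the foot, below the centre of the frame. z up; the foot's holed end points to -y. Grip the frame across its 14 mm thickness (along x). Stands on the table at any of three places shared with the blue and grey holders
- eye (a point): centre of the 19 mm through hole in the orange holder's foot, at its underside: 50 mm from the holder's origin along its -y, height 0
- carrier: carrier, about 450 g, loose on the black disc: white deck 90 (x) x 280 (y) x 10 (z) mm; yellow handle across the middle; at y = +65 mm an upright red peg; at y = -95 mm a fixed dark lens tube 38 mm across, its top at z = 50 mm. Origin: centre of the deck's underside; z up, y along the deck towards the peg end. With the orange holder on the peg, frame outwards, it balances close to the middle of the handle
- handle (a point): middle of the yellow handle bar, 75 mm above the deck's underside. Bar 14 (x) x 80 (y) x 20 (z) mm, on two 8 mm wide dark uprights at y = -36 and +36 mm; free space under the bar between them. Grip it across its 14 mm width (along the carrier's x), fingertips may reach below the bar
- peg_foot (a point): foot of the red peg on the top face of the deck (z = 10 mm in the carrier), y = +65 mm. Peg 10 mm in diameter, upright, 35 mm tall, its top 8 mm tapering to 3.6 mm
- peg_tip (a point): top of the red peg, 35 mm above the deck's top face
- disc: fixed black round platform, 320 mm in diameter (a steel trim 2 mm farther out), 25 mm high, on which the carrier stands. Origin: centre of its underside; it does not turn
- blue_holder: same shape and size as the orange one, but all blue, standing on the table; a bystander, leave it alone. Origin: centre of the upright frame's underside
- grey_holder: same shape and size as the orange one, but all grey with green glass, standing on the table; a bystander, leave it alone. Origin: centre of the upright frame's underside
- driver: screwdriver 170 mm long lying beyond the disc; bystander
- jar: jar 48 mm across, 60 mm tall; bystander; origin: centre of its underside
- optics_case: flat black case 130 x 100 x 35 mm; bystander; origin: centre of its underside
- post_base: steel post 25 mm across on a 44 mm foot, 75 mm tall; bystander; origin: centre of its underside
- tube_ring: black ring 51 mm across, 12 mm tall, lying flat; bystander; origin: centre of its underside
Not all that is in view belongs to the job. Of the things that look like the holder, the larger one is meant.

How it is judged:
By the outcome, as a careful person would: the job done as asked, in the order asked, and still so for the second after the job is handed in, while the arm keeps its last pose, push and grip.
It also fails if it takes over 53 s, if anything falls off the work surface, if the arm or the gripper's body presses on something with over 40 N, if the wrist force passes 120 N, or if a joint passes its speed limit or range.

ROBOT

A 7-joint arm with a two-finger parallel gripper is mounted at the origin on the work surface. World frame = base frame: x ahead of the robot, y to its left, z up, the work surface at z = 0. Lengths are in m, angles in rad, forces in N, time in s.
With the tool pointing down it reaches from about 0.4 to 0.875 m from the base axis. Payload 6.5 kg.
Tool frame: the origin (TCP) lies between the finger pads; the fingertips stand 11 mm ahead of it and the grasp point (between the pads) lies 8 mm behind it (tip_extent is the distance from the TCP to the fingertips, in m); z points along the fingers, y is the line along which they close (so a half turn about z gives the same grasp; the last joint's range is limited). The gripper opens to 85 mm and grips with 20 to 120 N. Pads are 22 mm wide; open, the fingers measure 114 mm over their backs; the gripper's body (76 mm by 85 mm) begins 54 mm behind the grasp point. The pads swing forward as they close: fully open they stand 13 mm farther back than shut.
Start: joints at [-1.371, 0.536, -0.004, 1.538, 0.003, 1.067, -0.071], TCP at [0.171, 0.627, 0.242] pointing down, gripper open.
Joint ranges: [-2.7, 2.7], [-0.37, 2.16], [-1.27, 1.26], [0.24, 2.4], [-1.31, 4.45], [0.19, 1.91], [-2.76, 2.76]. Speed limits (rad/s): [2.39, 2.39, 3.14, 3.14, 3.14, 3.14, 3.14].

INTERFACE

Orientations are given as a unit quaternion [x, y, z, w].
In Python, from station import * gives the robot as it stands. The module is installed in compiled form; this text tells all that it offers.
- The arm moves only by the shell command python3 -m handwheel 'ROWS' [FORCE]. ROWS is JSON, a list of rows, each an object with "travel": the shift along the tool's x, y, z each as a share of 100 mm, from -1 to 1, a list of three; "angular": the turn, a rotation vector about the tool's x, y, z each as a share of pi/2 rad, from -1 to 1, a list of three; "jaw": the opening, from 0 (shut) to 1 (fully open). A call has 1 to 8 rows; each row is the pose to reach, as a shift and turn from the pose commanded when the call began, along the tool's axes at that moment; what a row does not reach only later rows make up. A row lasts 1/8 s, in which the tool goes at most 62.5 mm and 10.7 degrees, less where a joint would pass 70% of its speed; a pose out of reach is approached as far as the arm can. A call with a number of a shift or a turn outside -1 to 1 is refused whole. A call with a gripper value outside its range is refused whole. The fingers move at their own pace and stop on an object; FORCE is the grip in N (left out, the last holds). Time passes only in rows, so rows that repeat a pose let the fingers close. It gives the time, the measured TCP pose, the force, the opening and the grip force at its end, in the units of the state.
- get_state(): the state, without advancing time (a new reading comes with each control period).
- camera(name): name is "scene" or "top" or "wrist"; returns the picture (384x512x3 uint8, red, green, blue); there is no depth.
- calibration(name): a dict with "intrinsics" (3x3 intrinsics, pixels), "R" (3x3) and "t" (3): a world point X has camera coordinates R X + t; the wrist camera has in their place "mount" (4x4, takes a point from camera to tool coordinates, whose origin is the TCP and whose axes are the flange's). Camera axes: x right, y down, z forward; pixel columns grow to the right and rows downward; lengths in m; the calibration is good to about 2 mm. A picture is of the moment at which its call begins: read the wrist's pose just before it. calibration takes no time and is no camera call.
- hand_in(): hands the job in; it is judged then, once.
Trained networks look in the newest picture that a camera, given by its name, has taken for a name from the list of things; names that differ only in an ending like _2 or _b are one class to them, and where a whole thing is asked for, a point or a joint stands for the part that bears it (a point fixed in the world has none). Each returns a list of dicts, best first, with "score" (0 to 1); they miss things now and then, are a little off and sometimes report something else, mostly with a low value. They report only what shows in the picture. A call takes as long as a camera call. They do not tell look-alikes from the thing itself.
- look_for(camera, thing): "pixel" ([column, row] in pixels, amid what is visible of it).
- masks_of(camera, thing): "pixels" (384x512 bool, what is visible of it) and "pixel" ([column, row] in pixels, amid what is visible of it).
The state is a dict: "time_s": time; "joint_positions": joint angles; "qvel": joint speeds; "tau": joint torques, N m; "position": TCP position; "tcp_rot": TCP orientation; "contact_force": force on the tool from outside, world axes, zero at the start; "torque": the same for the moment, N m; "gripper_width": opening from 0.0 (shut) to 1.0 (fully open); "gripper_force": force on a finger pad.
Only numpy, scipy, OpenCV 4.12 (cv2) and the standard library are available. Lean on these libraries where they do the work, as an engineer would, in place of code of your own. Each camera call takes 0.05 s, during which the arm holds its last target. There are 200 camera calls.

## Working session

There is one attempt and no reset: what is moved stays moved. The work goes in short steps, Python scripts to look and compute and a shell command to move; the robot and the scene stay as the last step left them, time stands still between calls to the robot, and variables do not carry over. Pictures are saved under pics/ and viewed, at most 10 in all, crops included, and the job is handed in when it is done.

```bash
mkdir -p pics; cat > h.py <<'E'
from station import *
import numpy as np, cv2, json
from scipy.spatial.transform import Rotation as Rn
def cam(name):
    s=get_state(); im=camera(name); c=calibration(name)
    K=np.array(c["intrinsics"])
    if "mount" in c:
        T=np.eye(4); T[:3,:3]=Rn.from_quat(s["tcp_rot"]).as_matrix(); T[:3,3]=s["position"]
        W=T@np.array(c["mount"]); R=W[:3,:3].T; t=-R@W[:3,3]
    else: R=np.array(c["R"]); t=np.array(c["t"])
    return im,(K,R,t)
def ray(p,c,z):
    K,R,t=c; d=R.T@np.linalg.inv(K)@np.array([p[0],p[1],1.]); o=-R.T@t
    return o+d*(z-o[2])/d[2]
def proj(X,c):
    K,R,t=c; q=K@(R@np.array(X)+t); return q[:2]/q[2]
def save(im,n): cv2.imwrite("pics/"+n,im[:,:,::-1])
E
python3 - <<'E'
from h import *
s=get_state(); print({k:np.round(v,3).tolist() for k,v in s.items()})
ims=[]
for n in ["scene","top"]:
    im,c=cam(n); ims.append(im); print(n,np.round(c[1],3).tolist(),np.round(-c[1].T@c[2],3),c[0][0,0])
    for th in ["holder","blue_holder","grey_holder","eye","carrier","handle","peg_foot","peg_tip","disc"]:
        for d in look_for(n,th)[:4]:
            print(th,np.round(d["pixel"],1),round(d["score"],2),np.round(ray(d["pixel"],c,{"handle":.1,"peg_foot":.035,"peg_tip":.07,"disc":.025,"carrier":.03}.get(th,.0)),3))
    save(im,n+"0.png")
print(calibration("wrist")["mount"])
E
```

```text
{'time_s': 0.0, 'joint_positions': [-1.371, 0.537, -0.004, 1.539, 0.003, 1.067, -0.071], 'qvel': [-0.0, -0.0, 0.002, -0.0, 0.001, -0.0, -0.0], 'tau': [0.0, -58.341, 1.049, -25.911, 0.012, 0.01, 0.0], 'position': [0.171, 0.627, 0.241], 'tcp_rot': [0.132, 0.991, -0.001, -0.0], 'contact_force': [-0.599, 0.252, -0.199], 'torque': [-0.016, 0.064, 0.03], 'gripper_force': 0.0, 'gripper_width': 1.002}
scene [[-0.833, 0.553, -0.013], [0.481, 0.713, -0.51], [-0.273, -0.431, -0.86]] [0.865 0.474 1.073] 441.7976552627112
holder [349.8 241.3] 0.83 [0.399 0.207 0.   ]
holder [342.2 279.4] 0.54 [0.482 0.277 0.   ]
blue_holder [360.8 327.9] 0.91 [0.522 0.394 0.   ]
grey_holder [287.5 268.4] 0.61 [0.579 0.176 0.   ]
eye [354.8 237.6] 0.89 [0.381 0.206 0.   ]
eye [346.4 280.7] 0.72 [0.475 0.285 0.   ]
carrier [242.4 154.6] 0.89 [ 0.492 -0.168  0.03 ]
carrier [224.8 299. ] 0.64 [0.757 0.164 0.03 ]
handle [238.7 156.1] 0.65 [ 0.528 -0.127  0.1  ]
peg_foot [240.2 153.8] 0.89 [ 0.498 -0.171  0.035]
peg_tip [241.  152.1] 0.85 [ 0.505 -0.153  0.07 ]
top [[-0.139, -0.99, 0.002], [-0.97, 0.135, -0.2], [0.198,
[... 151 characters left out ...]
der [303.5 212.9] 0.33 [ 0.484 -0.181  0.   ]
blue_holder [105.3 225.7] 0.65 [0.528 0.408 0.   ]
grey_holder [178.8 194.4] 0.83 [0.592 0.183 0.   ]
eye [152.2 238.5] 0.72 [0.471 0.273 0.   ]
eye [174.5 260.3] 0.62 [0.399 0.214 0.   ]
carrier [301.7 208.3] 0.71 [ 0.495 -0.174  0.03 ]
peg_foot [301.4 207.8] 0.61 [ 0.496 -0.172  0.035]
peg_tip [303.7 210. ] 0.86 [ 0.484 -0.173  0.07 ]
disc [302.9 191. ] 0.58 [ 0.546 -0.186  0.025]
[[ 2.71719905e-04 -9.46104742e-01 -3.23860685e-01  8.38900572e-02]
 [ 9.99999670e-01  5.05200109e-04 -6.36855328e-04 -5.25498298e-04]
 [ 7.66146299e-04 -3.23860405e-01  9.46104567e-01 -1.31290655e-01]
 [ 0.00000000e+00  0.00000000e+00  0.00000000e+00  1.00000000e+00]]
```

View pics/scene0.png

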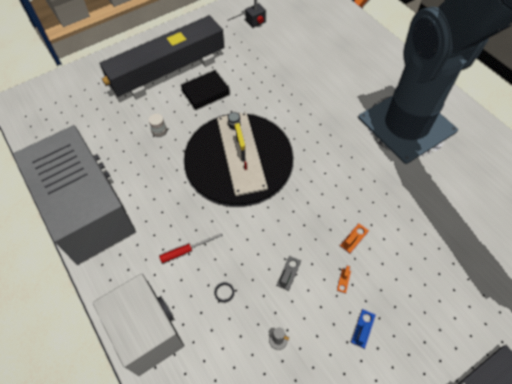

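View pics/top0.png

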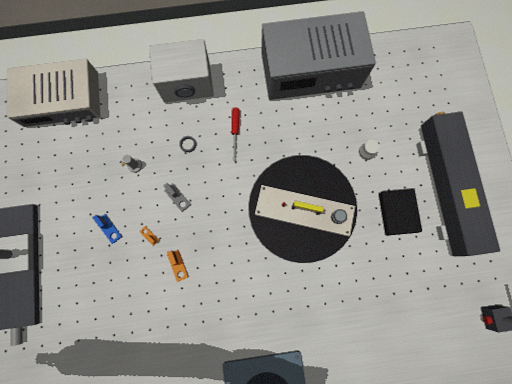

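Look-alikes for the holder are the large orange one at top (177,265) / scene (354,238), and the small orange one at top (150,236) / scene (344,279). The blue one at top (107,228) and the grey at top (178,196) are the wrong colour. I choose the larger orange one and check it in a close crop.

```bash
python3 - <<'E'
from h import *
im,_=cam("scene"); im2,_=cam("top")
a=cv2.resize(im[215:300,310:385],None,fx=5,fy=5,interpolation=cv2.INTER_CUBIC)
b=cv2.resize(im2[220:290,130:205],None,fx=5,fy=5,interpolation=cv2.INTER_CUBIC)
o=np.zeros((425,750,3),np.uint8); o[:,:375]=a; o[:350,375:]=b
save(o,"crop.png")
E
```

```text
(no output)
```

View pics/crop.png

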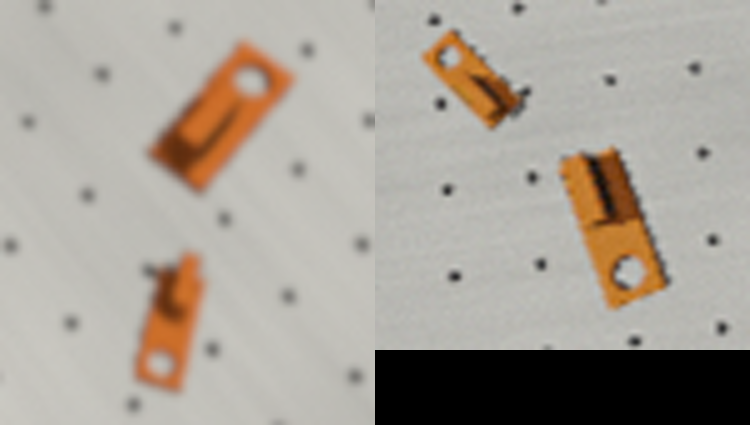

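The crop shows the larger orange holder, with its hole at scene (360,231) / top (181,274) and its frame away from the hole. The small one beside it is the decoy. Next I work out both poses.

```bash
python3 - <<'E'
from h import *
for n,e,pt in [("scene",(360,231),None),("top",(181,274.4),None)]:
    im,c=cam(n); print(n,"eye",ray(e,c,.006).round(4))
    h=cv2.cvtColor(im,cv2.COLOR_RGB2HSV)
    # orange blob near eye
    m=cv2.inRange(h,(5,120,60),(18,255,255)); k,l,st,ce=cv2.connectedComponentsWithStats(m)
    i=[j for j in range(1,k) if np.hypot(*(ce[j]-e))<20 and st[j,4]>150]
    for j in i:
        P=np.argwhere(l==j)[:,::-1]; W=np.array([ray(p,c,.008)[:2] for p in P]); 
        r=cv2.minAreaRect((W*1e4).astype(np.float32)); print("rect",np.array(r[0])/1e4,np.array(r[1])/1e4,r[2])
    # yellow handle
    m=cv2.inRange(h,(22,140,120),(35,255,255)); k,l,st,ce=cv2.connectedComponentsWithStats(m)
    for j in range(1,k):
        if st[j,4]<25: continue
        P=np.argwhere(l==j)[:,::-1]; W=np.array([ray(p,c,.11)[:2] for p in P]); r=cv2.minAreaRect((W*1e4).astype(np.float32))
        print("yellow",ce[j],st[j,4],np.array(r[0])/1e4,np.array(r[1])/1e4,r[2])
    m=cv2.inRange(h,(0,100,60),(4,255,255))|cv2.inRange(h,(172,100,60),(180,255,255)); k,l,st,ce=cv2.connectedComponentsWithStats(m)
    for j in range(1,k):
        if st[j,4]>5: print("red",ce[j],st[j],ray(ce[j],c,.052).round(4))
    # white deck
    for d in masks_of(n,"carrier")[:1]:
        P=np.argwhere(d["pixels"])[:,::-1]; W=np.array([ray(p,c,.035)[:2] for p in P]); r=cv2.minAreaRect((W*1e4).astype(np.float32)); print("deck",d["score"],len(P),np.array(r[0])/1e4,np.array(r[1])/1e4,r[2])
E
```

```text
scene eye [0.3595 0.2004 0.006 ]
rect [0.3857575  0.20655181] [0.08469866 0.03251993] 14.791479110717773
yellow [175.93150685  38.45890411] 146 [ 0.45042876 -0.61975317] [0.04298844 0.05129077] 87.80397033691406
yellow [239.26956522 135.26086957] 115 [ 0.49323374 -0.17817136] [0.08692621 0.0134305 ] 67.87852478027344
red [260.04166667  18.66666667] [257  15   7   9  48] [ 0.134  -0.6082  0.052 ]
red [245.1 165.3] [244 162   3   7  10] [ 0.5137 -0.1201  0.052 ]
red [174.96282528 253.01115242] [160 244  32  19 269] [0.8015 0.0024 0.052 ]
deck 0.85 2502 [ 0.4901106 -0.1812449] [0.29228887 0.09008378] 69.11149597167969
top eye [0.3568 0.1976 0.006 ]
rect [0.38594871 0.20555332] [0.08816404 0.03427328] 14.494438171386719
yellow [469.98897059 197.86029412] 272 [ 0.45012407 -0.61824668] [0.04970062 0.04031745] 0.20361708104610443
yellow [308.19014085 206.02112676] 142 [ 0.48884443 -0.18007034] [0.07834708 0.01330466] 68.61882019042969
red [235.07526882 120.61827957] [231 108   9  27 186] [ 0.7818 -0.0159  0.052 ]
red [283.11111111 204.33333333] [282 203   3   4   9] [ 0.5108 -0.1198  0.052 ]
red [487.43283582 319.59701493] [483 316  10   9  67] [ 0.1254 -0.6157  0.052 ]
deck 0.65 2940 [ 0.48903853 -0.18120078] [0.2832585  0.09223132] 69.05096435546875
```

```bash
cat >> h.py <<'E'
def go(p,yaw):
    """print tool-frame shift (x100mm) and turn (x90deg) to reach TCP p with tool y at world angle yaw (deg), tool down"""
    s=get_state(); R=Rn.from_quat(s["tcp_rot"]).as_matrix(); a=np.radians(yaw)
    y=np.array([np.cos(a),np.sin(a),0]); z=np.array([0,0,-1.]); D=np.c_[np.cross(y,z),y,z]
    print("t",round(s["time_s"],2),"pos",np.round(s["position"],4),"travel",(R.T@(np.array(p)-s["position"])/.1).round(3),"ang",(Rn.from_matrix(R.T@D).as_rotvec()/(np.pi/2)).round(3),
     "F",np.round(s["contact_force"],1),"w",round(s["gripper_width"],3),"gf",round(s["gripper_force"],1))
E
python3 -c "
from h import *
go([.408,.212,.2],0);go([.408,.212,.2],-75.4)"
```

```text
t 1.3 pos [0.1708 0.6272 0.2423] travel [-3.38  -3.383  0.423] ang [0.    0.    0.831] F [0.  0.1 0.5] w 1.0 gf 0.0
t 1.3 pos [0.1708 0.6272 0.2423] travel [-3.38  -3.383  0.423] ang [ 0.    -0.     1.669] F [0.  0.1 0.5] w 1.0 gf 0.0
```

```bash
A='[{"travel":[-0.84,-0.84,0.1],"angular":[0,0,0],"jaw":0.7},{"travel":[-0.84,-0.84,0.1],"angular":[0,0,0],"jaw":0.7},{"travel":[-0.84,-0.84,0.1],"angular":[0,0,0],"jaw":0.7}]'
python3 -m handwheel '[{"travel":[-0.84,-0.84,0.1],"angular":[0,0,0],"jaw":0.7},{"travel":[-0.84,-0.84,0.1],"angular":[0,0,0],"jaw":0.7},{"travel":[-0.84,-0.84,0.1],"angular":[0,0,0],"jaw":0.7}]'
python3 -m handwheel '[{"travel":[-0.84,-0.84,0.1],"angular":[0,0,0],"jaw":0.7},{"travel":[-0.84,-0.84,0.1],"angular":[0,0,0],"jaw":0.7},{"travel":[-0.84,-0.84,0.1],"angular":[0,0,0],"jaw":0.7}]'
python3 -m handwheel '[{"travel":[-0.84,-0.84,0.1],"angular":[0,0,0],"jaw":0.7},{"travel":[-0.84,-0.84,0.1],"angular":[0,0,0],"jaw":0.7},{"travel":[-0.84,-0.84,0.1],"angular":[0,0,0],"jaw":0.7}]'
python3 -m handwheel '[{"travel":[-0.84,-0.84,0.1],"angular":[0,0,0.83],"jaw":0.7},{"travel":[-0.84,-0.84,0.1],"angular":[0,0,0.83],"jaw":0.7},{"travel":[-0.84,-0.84,0.1],"angular":[0,0,0.83],"jaw":0.7},{"travel":[-0.84,-0.84,0.1],"angular":[0,0,0.83],"jaw":0.7},{"travel":[-0.84,-0.84,0.1],"angular":[0,0,0.83],"jaw":0.7},{"travel":[-0.84,-0.84,0.1],"angular":[0,0,0.83],"jaw":0.7},{"travel":[-0.84,-0.84,0.1],"angular":[0,0,0.83],"jaw":0.7},{"travel":[-0.84,-0.84,0.1],"angular":[0,0,0.83],"jaw":0.7}]'
python3 -c "
from h import *
go([.408,.212,.2],-75.4);print(get_state()['joint_positions'])"
```

```text
time_s: 1.68
position: [0.2334, 0.5196, 0.232]
tcp_rot: [0.136, 0.991, -0.002, 0.001]
contact_force: [-0.7, 0.8, 0.1]
gripper_width: 0.701
gripper_force: 0.0
time_s: 2.05
position: [0.2912, 0.4175, 0.2222]
tcp_rot: [0.136, 0.991, -0.001, 0.0]
contact_force: [-0.3, 0.5, -0.3]
gripper_width: 0.701
gripper_force: 0.0
time_s: 2.42
position: [0.3496, 0.3154, 0.2123]
tcp_rot: [0.135, 0.991, -0.0, 0.0]
contact_force: [-0.5, 1.3, 0.3]
gripper_width: 0.698
gripper_force: 0.0
time_s: 3.42
position: [0.4066, 0.217, 0.2025]
tcp_rot: [0.705, 0.709, 0.0, -0.0]
contact_force: [-0.3, 0.7, 0.7]
gripper_width: 0.698
gripper_force: 0.0
t 3.42 pos [0.4066 0.217  0.2025] travel [-0.05   0.014  0.025] ang [ 0.    -0.001  0.841] F [-0.3  0.7  0.7] w 0.698 gf 0.0
[-0.91565137  0.28093109  0.3857329   2.07763856 -0.14530141  0.80706015
 -0.43710371]
```

```bash

python3 -m handwheel '[{"travel":[0,0,0],"angular":[0,0,0.84],"jaw":0.7},{"travel":[0,0,0],"angular":[0,0,0.84],"jaw":0.7},{"travel":[0,0,0],"angular":[0,0,0.84],"jaw":0.7},{"travel":[0,0,0],"angular":[0,0,0.84],"jaw":0.7},{"travel":[0,0,0],"angular":[0,0,0.84],"jaw":0.7},{"travel":[0,0,0],"angular":[0,0,0.84],"jaw":0.7},{"travel":[0,0,0],"angular":[0,0,0.84],"jaw":0.7},{"travel":[0,0,0],"angular":[0,0,0.84],"jaw":0.7}]'
python3 - <<'E'
from h import *
print(np.round(get_state()['joint_positions'],2))
im,c=cam("wrist"); print(c[0][0,0])
for d in look_for("wrist","eye")[:2]: print(d["score"],d["pixel"],ray(d["pixel"],c,.006))
h=cv2.cvtColor(im,cv2.COLOR_RGB2HSV); m=cv2.inRange(h,(4,110,50),(20,255,255)); k,l,st,ce=cv2.connectedComponentsWithStats(m)
for j in range(1,k):
    if st[j,4]>300: print(ce[j],st[j])
y=np.array([np.cos(np.radians(14.6)),np.sin(np.radians(14.6)),0]);x=np.array([y[1],-y[0],0]);o=np.array([.408,.2118,0])
a=im.copy()
for P in [(-17,-66,8),(17,-66,8),(17,20,8),(-17,20,8),(-7,-20,48),(7,-20,48),(7,20,48),(-7,20,48),(0,-50,8)]:
    q=proj(o+x*P[0]/1e3+y*P[1]/1e3+np.array([0,0,P[2]/1e3]),c); cv2.circle(a,tuple(int(v) for v in q),3,(0,255,0),1)
save(a,"w1.png"); go([.408,.212,.06],-75.4)
E
```

```text
time_s: 4.42
position: [0.4066, 0.216, 0.2023]
tcp_rot: [0.992, 0.129, 0.0, -0.0]
contact_force: [0.3, -0.0, 0.4]
gripper_width: 0.7
gripper_force: 0.0
[-1.14  0.32  0.67  2.09 -0.27  0.82 -1.63]
309.6231095330194
0.83 [214.5, 77.9] [0.48139557 0.27880819 0.006     ]
0.73 [261.6, 178.2] [0.39284573 0.20628977 0.006     ]
[213.93445244  78.27897682] [ 191   44   46   67 1251]
[260.83256764 182.84226646] [ 246  148   31   74 1959]
t 4.53 pos [0.4066 0.2155 0.2023] travel [0.004 0.037 1.423] ang [-0.    -0.     0.003] F [-0.5 -0.3  0.3] w 0.7 gf 0.0
```

View pics/w1.png

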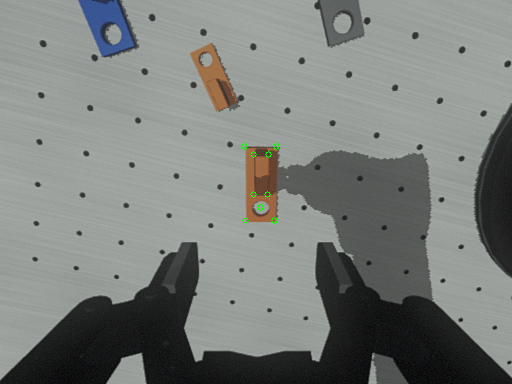

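The overlay of the estimated pose sits on the orange holder within about 1 mm, hole at (261,208) and frame at (261,175). Going down to grasp.

```bash

python3 -m handwheel '[{"travel":[0.005,0.037,0.4],"angular":[0,0,0],"jaw":0.7},{"travel":[0.005,0.037,0.8],"angular":[0,0,0],"jaw":0.7},{"travel":[0.005,0.037,1.0],"angular":[0,0,0],"jaw":0.7}]'
python3 -m handwheel '[{"travel":[0,0,0.3],"angular":[0,0,0],"jaw":0.7},{"travel":[0,0,0.55],"angular":[0,0,0],"jaw":0.7},{"travel":[0,0,0.7],"angular":[0,0,0],"jaw":0.7},{"travel":[0,0,0.7],"angular":[0,0,0],"jaw":0.7}]'
python3 -c "
from h import *
go([.408,.212,.027],-75.4)"
```

```text
time_s: 4.9
position: [0.4072, 0.2111, 0.1005]
tcp_rot: [0.992, 0.128, -0.001, 0.0]
contact_force: [0.2, 0.5, 0.3]
gripper_width: 0.701
gripper_force: 0.0
time_s: 5.4
position: [0.4078, 0.2111, 0.0318]
tcp_rot: [0.992, 0.127, -0.001, 0.0]
contact_force: [0.5, -2.0, -0.3]
gripper_width: 0.699
gripper_force: 0.0
t 5.4 pos [0.4078 0.2111 0.0318] travel [ 0.005 -0.008  0.048] ang [ 0.     0.001 -0.   ] F [ 0.5 -2.  -0.3] w 0.699 gf 0.0
```

```bash

python3 -m handwheel '[{"travel":[0,-0.008,0.045],"angular":[0,0,0],"jaw":0.5},{"travel":[0,-0.008,0.045],"angular":[0,0,0],"jaw":0.3},{"travel":[0,-0.008,0.045],"angular":[0,0,0],"jaw":0.2},{"travel":[0,-0.008,0.045],"angular":[0,0,0],"jaw":0.1},{"travel":[0,-0.008,0.045],"angular":[0,0,0],"jaw":0.05},{"travel":[0,-0.008,0.045],"angular":[0,0,0],"jaw":0},{"travel":[0,-0.008,0.045],"angular":[0,0,0],"jaw":0},{"travel":[0,-0.008,0.045],"angular":[0,0,0],"jaw":0}]' 40
python3 -m handwheel '[{"travel":[0,0,-0.1],"angular":[0,0,0],"jaw":0},{"travel":[0,0,-0.4],"angular":[0,0,0],"jaw":0},{"travel":[0,0,-0.8],"angular":[0,0,0],"jaw":0},{"travel":[0,0,-1],"angular":[0,0,0],"jaw":0},{"travel":[0,0,-1],"angular":[0,0,0],"jaw":0}]'
python3 -c "
from h import *
go([.531,-.074,.14],-21.3)"
```

```text
time_s: 6.4
position: [0.4082, 0.2123, 0.0283]
tcp_rot: [0.992, 0.126, 0.0, -0.0]
contact_force: [-0.7, 0.1, 6.4]
gripper_width: 0.157
gripper_force: 39.7
time_s: 7.02
position: [0.4086, 0.2127, 0.1291]
tcp_rot: [0.992, 0.126, 0.001, -0.001]
contact_force: [0.6, -0.0, -1.1]
gripper_width: 0.16
gripper_force: 39.1
t 7.03 pos [0.4086 0.2127 0.1291] travel [ 0.468  3.082 -0.112] ang [-0.    -0.002 -0.602] F [ 0.6 -0.  -1.1] w 0.16 gf 39.1
```

```bash

python3 -m handwheel '[{"travel":[0.15,0.5,-0.11],"angular":[0,0,0],"jaw":0},{"travel":[0.15,1,-0.11],"angular":[0,0,0],"jaw":0},{"travel":[0.15,1,-0.11],"angular":[0,0,0],"jaw":0}]'
python3 -m handwheel '[{"travel":[0.15,0.5,0],"angular":[0,0,0],"jaw":0},{"travel":[0.15,1,0],"angular":[0,0,0],"jaw":0},{"travel":[0.15,1,0],"angular":[0,0,0],"jaw":0}]'
python3 -m handwheel '[{"travel":[0.168,0.2,0],"angular":[0,0,-0.1],"jaw":0},{"travel":[0.168,0.4,0],"angular":[0,0,-0.2],"jaw":0},{"travel":[0.168,0.6,0],"angular":[0,0,-0.3],"jaw":0},{"travel":[0.168,0.8,0],"angular":[0,0,-0.4],"jaw":0},{"travel":[0.168,1,0],"angular":[0,0,-0.5],"jaw":0},{"travel":[0.168,1.08,0],"angular":[0,0,-0.6],"jaw":0},{"travel":[0.168,1.08,0],"angular":[0,0,-0.6],"jaw":0}]'
python3 -c "
from h import *
go([.531,-.074,.14],-21.3)"
```

```text
time_s: 7.4
position: [0.4476, 0.1146, 0.1382]
tcp_rot: [0.992, 0.122, -0.0, 0.001]
contact_force: [-0.5, 0.5, -1.1]
gripper_width: 0.161
gripper_force: 39.3
time_s: 7.78
position: [0.487, 0.0223, 0.1382]
tcp_rot: [0.992, 0.123, -0.0, 0.001]
contact_force: [-0.5, 0.5, -0.5]
gripper_width: 0.155
gripper_force: 39.5
t 7.78 pos [0.487  0.0223 0.1382] travel [ 0.192  1.041 -0.016] ang [ 0.001  0.001 -0.606] F [-0.5  0.5 -0.5] w 0.155 gf 39.5out of range: a shift must lie within [-1, 1]
```

```bash

python3 -m handwheel '[{"travel":[0.17,0.2,0],"angular":[0,0,-0.1],"jaw":0},{"travel":[0.17,0.4,0],"angular":[0,0,-0.2],"jaw":0},{"travel":[0.17,0.6,0],"angular":[0,0,-0.3],"jaw":0},{"travel":[0.17,0.8,0],"angular":[0,0,-0.4],"jaw":0},{"travel":[0.17,1,0],"angular":[0,0,-0.5],"jaw":0},{"travel":[0.17,1,0],"angular":[0,0,-0.605],"jaw":0},{"travel":[0.17,1,0],"angular":[0,0,-0.605],"jaw":0},{"travel":[0.17,1,0],"angular":[0,0,-0.605],"jaw":0}]'
python3 - <<'E'
from h import *
out=[]
c3={}
for n in ["scene","top","wrist"]:
    im,c=cam(n); 
    u=np.array([np.cos(np.radians(68.7)),np.sin(np.radians(68.7)),0]);v=np.array([u[1],-u[0],0]); o=np.array([.489,-.181,.025]); pf=o+.065*u+[0,0,.01]
    s=get_state(); R=Rn.from_quat(s["tcp_rot"]).as_matrix(); hy=R[:,0]; hx=-R[:,1]; hz=np.array([0,0,1.]); ho=np.array(s["position"])-[0,0,.0283]
    a=im.copy()
    b=proj(pf+[0,0,.03],c)
    x0,y0=int(np.clip(b[0]-40,0,432)),int(np.clip(b[1]-50,0,284)); f=5
    if n=="wrist": x0,y0,f=156,120,2
    if n=="wrist": A=cv2.resize(a[y0:y0+250,x0:x0+200],None,fx=f,fy=f)
    else: A=cv2.resize(a[y0:y0+100,x0:x0+80],None,fx=f,fy=f,interpolation=cv2.INTER_CUBIC)
    def dot(X,col):
        q=(proj(X,c)-[x0-.5,y0-.5])*f; cv2.circle(A,(int(q[0]),int(q[1])),2,col,-1)
    for P in [(-45,-140,10),(45,-140,10),(45,140,10),(-45,140,10)]: dot(o+v*P[0]/1e3+u*P[1]/1e3+np.array([0,0,.01]),(0,0,255))
    dot(pf,(0,0,255)); dot(pf+[0,0,.035],(0,255,255))
    for P in [(-17,-66,8),(17,-66,8),(-7,-20,48),(7,-20,48),(7,20,48),(-7,20,48),(0,-50,8)]: dot(ho+hx*P[0]/1e3+hy*P[1]/1e3+hz*P[2]/1e3,(0,255,0))
    out.append(A[:500,:400])
save(np.hstack(out[:2]),"h1.png")
save(out[2],"h1w.png")
go([.531,-.074,.14],-21.3)
E
```

```text
time_s: 8.78
position: [0.528, -0.0654, 0.1383]
tcp_rot: [0.825, 0.565, -0.0, -0.001]
contact_force: [0.3, 0.1, -1.4]
gripper_width: 0.159
gripper_force: 39.5
t 8.93 pos [ 0.5283 -0.066   0.1386] travel [-0.065  0.054 -0.014] ang [-0.     0.     0.002] F [ 0.4  0.5 -0.9] w 0.158 gf 39.5
```

View pics/h1.png

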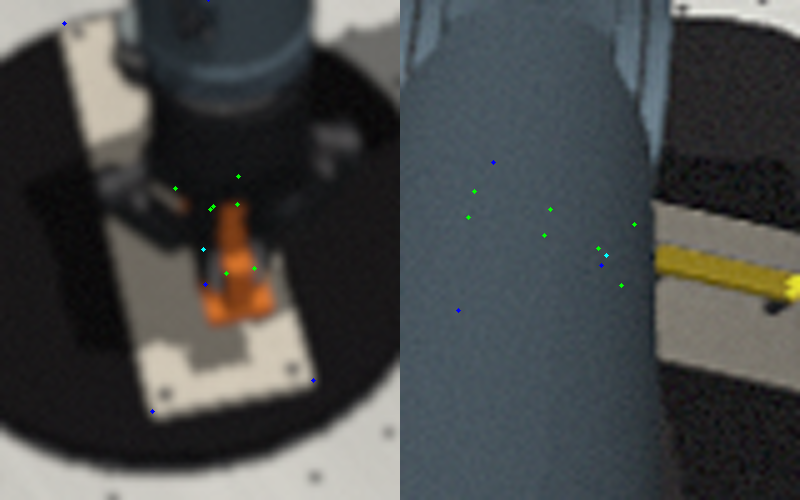

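View pics/h1w.png

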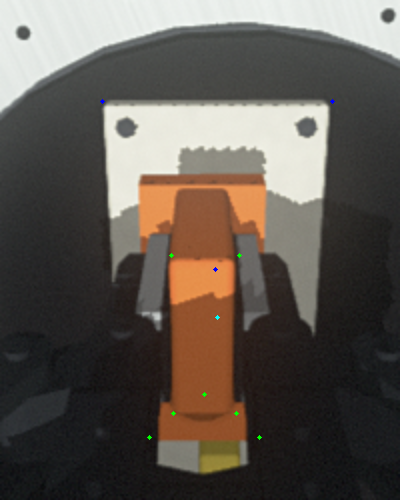

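The scene and wrist views show the deck's outer corners and the frame where the overlay predicts, within about 1 mm. The hole needs about 8 mm of shift to sit over the peg. I align, then lower in stages.

```bash

python3 -m handwheel '[{"travel":[-0.065,0.052,0],"angular":[0,0,0],"jaw":0},{"travel":[-0.065,0.052,0.1],"angular":[0,0,0],"jaw":0},{"travel":[-0.065,0.052,0.25],"angular":[0,0,0],"jaw":0},{"travel":[-0.065,0.052,0.25],"angular":[0,0,0],"jaw":0},{"travel":[-0.065,0.052,0.25],"angular":[0,0,0],"jaw":0}]'
python3 -c "
from h import *
go([.5305,-.074,.0633],-21.3)"
```

```text
time_s: 9.55
position: [0.5308, -0.0746, 0.1136]
tcp_rot: [0.825, 0.566, -0.0, -0.0]
contact_force: [-0.3, 0.0, -0.5]
gripper_width: 0.159
gripper_force: 39.5
t 9.55 pos [ 0.5308 -0.0746  0.1136] travel [ 0.005 -0.005  0.503] ang [-0.     0.     0.002] F [-0.3  0.  -0.5] w 0.159 gf 39.5
```

```bash

python3 -m handwheel '[{"travel":[0,0,0.1],"angular":[0,0,0],"jaw":0},{"travel":[0,0,0.2],"angular":[0,0,0],"jaw":0},{"travel":[0,0,0.27],"angular":[0,0,0],"jaw":0},{"travel":[0,0,0.27],"angular":[0,0,0],"jaw":0}]'
python3 -m handwheel '[{"travel":[0,0,0.06],"angular":[0,0,0],"jaw":0},{"travel":[0,0,0.12],"angular":[0,0,0],"jaw":0},{"travel":[0,0,0.16],"angular":[0,0,0],"jaw":0},{"travel":[0,0,0.18],"angular":[0,0,0],"jaw":0},{"travel":[0,0,0.18],"angular":[0,0,0],"jaw":0}]'
python3 - <<'E'
from h import *
go([.5305,-.074,.0633],-21.3)
im,c=cam("wrist"); A=im[120:384,140:372]; im2,_=cam("scene"); B=cv2.resize(im2[120:220,195:285],None,fx=4,fy=4,interpolation=cv2.INTER_CUBIC)
o=np.zeros((528,800,3),np.uint8); A=cv2.resize(A,None,fx=1.8,fy=2)[:, :]; o[:A.shape[0],:A.shape[1]]=A; w=800-A.shape[1]; o[:400,A.shape[1]:A.shape[1]+360]=B[:,:w]
save(o,"p1.png")
E
```

```text
time_s: 10.05
position: [0.5304, -0.0746, 0.0861]
tcp_rot: [0.824, 0.566, -0.001, -0.0]
contact_force: [0.2, 0.1, -1.3]
gripper_width: 0.157
gripper_force: 39.5
time_s: 10.68
position: [0.5309, -0.0747, 0.0687]
tcp_rot: [0.825, 0.566, -0.0, -0.0]
contact_force: [-0.4, -0.0, -0.9]
gripper_width: 0.16
gripper_force: 39.5
t 10.68 pos [ 0.5309 -0.0747  0.0687] travel [ 0.005 -0.006  0.054] ang [-0.     0.     0.002] F [-0.4 -0.  -0.9] w 0.16 gf 39.5
```

View pics/p1.png

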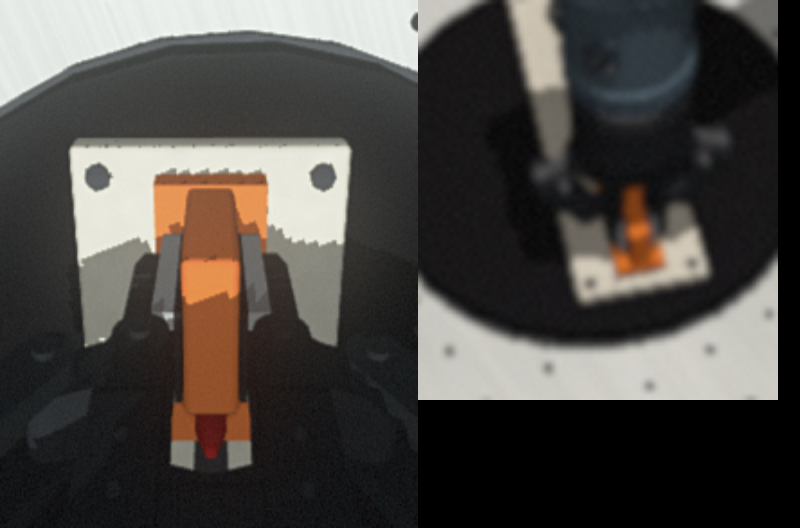

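The red peg, at (210,435) in the left panel, stands through the foot's hole, and the deck edges are parallel to the foot. No contact force yet, so I lower the last 5 mm gently.

```bash

python3 -m handwheel '[{"travel":[0.0,0,0.015],"angular":[0,0,0],"jaw":0},{"travel":[0.0,0,0.03],"angular":[0,0,0],"jaw":0},{"travel":[0.0,0,0.04],"angular":[0,0,0],"jaw":0},{"travel":[0,0,0.045],"angular":[0,0,0],"jaw":0},{"travel":[0,0,0.045],"angular":[0,0,0],"jaw":0}]'

```

```text
time_s: 11.4
position: [0.5309, -0.0746, 0.0643]
tcp_rot: [0.825, 0.566, -0.0, -0.0]
contact_force: [-0.5, 0.1, -0.1]
gripper_width: 0.16
gripper_force: 39.5
```

```bash

python3 -m handwheel '[{"travel":[0.0,0,0.005],"angular":[0,0,0],"jaw":0},{"travel":[0.0,0,0.01],"angular":[0,0,0],"jaw":0},{"travel":[0.0,0,0.01],"angular":[0,0,0],"jaw":0}]'

```

```text
time_s: 11.78
position: [0.5309, -0.0746, 0.0633]
tcp_rot: [0.825, 0.566, 0.0, 0.0]
contact_force: [-0.1, -1.2, -0.5]
gripper_width: 0.153
gripper_force: 39.5
```

```bash

python3 -m handwheel '[{"travel":[0.0,0,0.005],"angular":[0,0,0],"jaw":0},{"travel":[0.0,0,0.01],"angular":[0,0,0],"jaw":0},{"travel":[0.0,0,0.01],"angular":[0,0,0],"jaw":0}]'
python3 -m handwheel '[{"travel":[0.0,0,0.005],"angular":[0,0,0],"jaw":0},{"travel":[0.0,0,0.01],"angular":[0,0,0],"jaw":0},{"travel":[0.0,0,0.01],"angular":[0,0,0],"jaw":0}]'

```

```text
time_s: 12.15
position: [0.531, -0.0746, 0.0633]
tcp_rot: [0.825, 0.566, 0.0, -0.0]
contact_force: [-3.5, 1.6, 12.4]
gripper_width: 0.158
gripper_force: 41.5
time_s: 12.52
position: [0.531, -0.0747, 0.0632]
tcp_rot: [0.825, 0.566, 0.0, -0.0]
contact_force: [-8.4, 0.9, 24.0]
gripper_width: 0.157
gripper_force: 43.4
```

```bash

python3 -m handwheel '[{"travel":[0.0,0,-0.015],"angular":[0,0,0],"jaw":0},{"travel":[0.0,0,-0.015],"angular":[0,0,0],"jaw":0.2},{"travel":[0.0,0,-0.015],"angular":[0,0,0],"jaw":0.3},{"travel":[0,0,-0.015],"angular":[0,0,0],"jaw":0.5},{"travel":[0,0,-0.015],"angular":[0,0,0],"jaw":0.5},{"travel":[0,0,-0.015],"angular":[0,0,0],"jaw":0.5}]'
python3 -m handwheel '[{"travel":[0.0,0,-0.1],"angular":[0,0,0],"jaw":0.5},{"travel":[0.0,0,-0.4],"angular":[0,0,0],"jaw":0.5},{"travel":[0.0,0,-0.8],"angular":[0,0,0],"jaw":0.5},{"travel":[0,0,-1],"angular":[0,0,0],"jaw":0.5},{"travel":[0,0,-1],"angular":[0,0,0],"jaw":0.5}]'
python3 - <<'E'
from h import *
go([.489,-.181,.165],-21.3); go([.489,-.181,.165],-21.3)
E
```

```text
time_s: 13.28
position: [0.5309, -0.0746, 0.0627]
tcp_rot: [0.824, 0.566, -0.0, -0.0]
contact_force: [-0.5, -1.1, -0.3]
gripper_width: 0.496
gripper_force: 0.0
time_s: 13.9
position: [0.5322, -0.0748, 0.1648]
tcp_rot: [0.825, 0.566, 0.002, 0.001]
contact_force: [0.0, 0.7, -0.5]
gripper_width: 0.5
gripper_force: 0.0
t 13.9 pos [ 0.5322 -0.0748  0.1648] travel [-1.147 -0.021 -0.004] ang [ 0.002 -0.001  0.002] F [ 0.   0.7 -0.5] w 0.5 gf 0.0
t 13.9 pos [ 0.5322 -0.0748  0.1648] travel [-1.147 -0.021 -0.004] ang [ 0.002 -0.001  0.002] F [ 0.   0.7 -0.5] w 0.5 gf 0.0
```

```bash

python3 -m handwheel '[{"travel":[-0.5,0,-0.1],"angular":[0,0,0],"jaw":0.5},{"travel":[-0.9,-0.02,-0.1],"angular":[0,0,0],"jaw":0.5},{"travel":[-0.9,-0.02,-0.1],"angular":[0,0,0],"jaw":0.5},{"travel":[-0.9,-0.02,-0.1],"angular":[0,0,0],"jaw":0.5}]'
python3 - <<'E'
from h import *
go([.489,-.181,.165],-21.3)
im,c=cam("wrist")
h=cv2.cvtColor(im,cv2.COLOR_RGB2HSV); m=cv2.inRange(h,(22,120,70),(35,255,255)); k,l,st,ce=cv2.connectedComponentsWithStats(m)
for j in range(1,k):
    if st[j,4]>100:
        P=np.argwhere(l==j)[:,::-1]; W=np.array([ray(p,c,.11)[:2] for p in P]); r=cv2.minAreaRect((W*1e4).astype(np.float32)); print(ce[j],st[j],np.array(r[0])/1e4,np.array(r[1])/1e4,r[2])
save(cv2.resize(im,None,fx=1.5,fy=1.5),"w2.png")
E
```

```text
time_s: 14.4
position: [0.4966, -0.1571, 0.1722]
tcp_rot: [0.824, 0.566, -0.0, -0.001]
contact_force: [0.4, 0.9, -0.2]
gripper_width: 0.502
gripper_force: 0.0
t 14.4 pos [ 0.4966 -0.1571  0.1722] travel [-0.25   0.016  0.072] ang [-0.001 -0.     0.003] F [ 0.4  0.9 -0.2] w 0.502 gf 0.0
[260.43855042 241.66754202] [ 251  189   20  105 1904] [ 0.48978496 -0.18015016] [0.08185807 0.01335789] 68.93609619140625
```

View pics/w2.png

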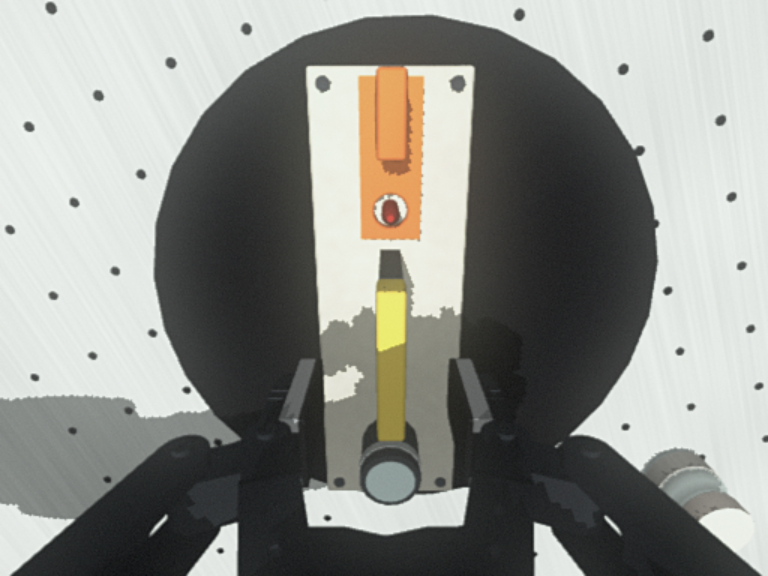

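The holder stands around the peg, peg in the hole at (390,210), frame outward, foot parallel to the deck. The handle bar is at (391,363), centre (0.4897,-0.1803). Next I grasp it.

```bash

python3 -m handwheel '[{"travel":[-0.25,0.01,0],"angular":[0,0,0],"jaw":0.5},{"travel":[-0.25,0.01,0.2],"angular":[0,0,0],"jaw":0.5},{"travel":[-0.25,0.01,0.45],"angular":[0,0,0],"jaw":0.5},{"travel":[-0.25,0.01,0.65],"angular":[0,0,0],"jaw":0.5},{"travel":[-0.25,0.01,0.77],"angular":[0,0,0],"jaw":0.5},{"travel":[-0.25,0.01,0.77],"angular":[0,0,0],"jaw":0.5}]'
python3 - <<'E'
from h import *
go([.4897,-.1803,.092],-21.2)
E
```

```text
time_s: 15.2
position: [0.4884, -0.1807, 0.0951]
tcp_rot: [0.824, 0.566, -0.0, -0.001]
contact_force: [-0.4, -0.3, 0.6]
gripper_width: 0.501
gripper_force: 0.0
t 15.2 pos [ 0.4884 -0.1807  0.0951] travel [0.009 0.01  0.031] ang [-0.001 -0.     0.002] F [-0.4 -0.3  0.6] w 0.501 gf 0.0
```

```bash

python3 -m handwheel '[{"travel":[0.01,0.01,0.03],"angular":[0,0,0],"jaw":0.4},{"travel":[0.01,0.01,0.03],"angular":[0,0,0],"jaw":0.3},{"travel":[0.01,0.01,0.03],"angular":[0,0,0],"jaw":0.25},{"travel":[0.01,0.01,0.03],"angular":[0,0,0],"jaw":0.2},{"travel":[0.01,0.01,0.03],"angular":[0,0,0],"jaw":0.15},{"travel":[0.01,0.01,0.03],"angular":[0,0,0],"jaw":0.1},{"travel":[0.01,0.01,0.03],"angular":[0,0,0],"jaw":0},{"travel":[0.01,0.01,0.03],"angular":[0,0,0],"jaw":0}]' 90
python3 -m handwheel '[{"travel":[0,0,-0.01],"angular":[0,0,0],"jaw":0},{"travel":[0,0,-0.03],"angular":[0,0,0],"jaw":0},{"travel":[0,0,-0.06],"angular":[0,0,0],"jaw":0},{"travel":[0,0,-0.1],"angular":[0,0,0],"jaw":0},{"travel":[0,0,-0.1],"angular":[0,0,0],"jaw":0},{"travel":[0,0,-0.1],"angular":[0,0,0],"jaw":0}]'
python3 -c "
from h import *
s=get_state(); print(np.round(s['torque'],3),np.round(s['contact_force'],2),s['position'])"
```

```text
time_s: 16.2
position: [0.49, -0.1811, 0.0932]
tcp_rot: [0.824, 0.566, 0.0, 0.0]
contact_force: [-0.7, 1.4, 6.3]
gripper_width: 0.149
gripper_force: 87.8
time_s: 16.95
position: [0.4899, -0.181, 0.1028]
tcp_rot: [0.824, 0.566, 0.0, 0.0]
contact_force: [-0.1, 0.4, -5.3]
gripper_width: 0.146
gripper_force: 87.7
[0.024 0.029 0.072] [-0.08  0.43 -5.3 ] [ 0.48988265 -0.18096246  0.10279719]
```

The carrier is fully lifted (5.3 N) with almost no tilting moment. Raising to about 10 cm.

```bash

python3 -m handwheel '[{"travel":[0,0,-0.05],"angular":[0,0,0],"jaw":0},{"travel":[0,0,-0.18],"angular":[0,0,0],"jaw":0},{"travel":[0,0,-0.35],"angular":[0,0,0],"jaw":0},{"travel":[0,0,-0.52],"angular":[0,0,0],"jaw":0},{"travel":[0,0,-0.69],"angular":[0,0,0],"jaw":0},{"travel":[0,0,-0.82],"angular":[0,0,0],"jaw":0},{"travel":[0,0,-0.9],"angular":[0,0,0],"jaw":0},{"travel":[0,0,-0.92],"angular":[0,0,0],"jaw":0}]'
python3 -m handwheel '[{"travel":[0,0,0],"angular":[0,0,0],"jaw":0},{"travel":[0,0,0],"angular":[0,0,0],"jaw":0},{"travel":[0,0,0],"angular":[0,0,0],"jaw":0},{"travel":[0,0,0],"angular":[0,0,0],"jaw":0},{"travel":[0,0,0],"angular":[0,0,0],"jaw":0},{"travel":[0,0,0],"angular":[0,0,0],"jaw":0}]'
python3 - <<'E'
from h import *
s=get_state(); print(np.round(s['torque'],3),np.round(s['contact_force'],2),s['position'])
im,c=cam("wrist"); im2,_=cam("scene")
save(np.hstack([cv2.resize(im[:,106:426],(400,480)),cv2.resize(im2[80:240,170:303],(400,480),interpolation=cv2.INTER_CUBIC)]),"f.png")
E
```

```text
time_s: 17.95
position: [0.4901, -0.181, 0.1952]
tcp_rot: [0.824, 0.566, 0.0, 0.0]
contact_force: [-0.1, -0.3, -5.4]
gripper_width: 0.142
gripper_force: 88.0
time_s: 18.7
position: [0.4899, -0.181, 0.1948]
tcp_rot: [0.824, 0.566, 0.0, 0.0]
contact_force: [-0.1, -0.1, -4.8]
gripper_width: 0.151
gripper_force: 88.0
[-0.033 -0.024  0.034] [-0.12 -0.14 -4.82] [ 0.48989864 -0.18101793  0.19480211]
```

View pics/f.png

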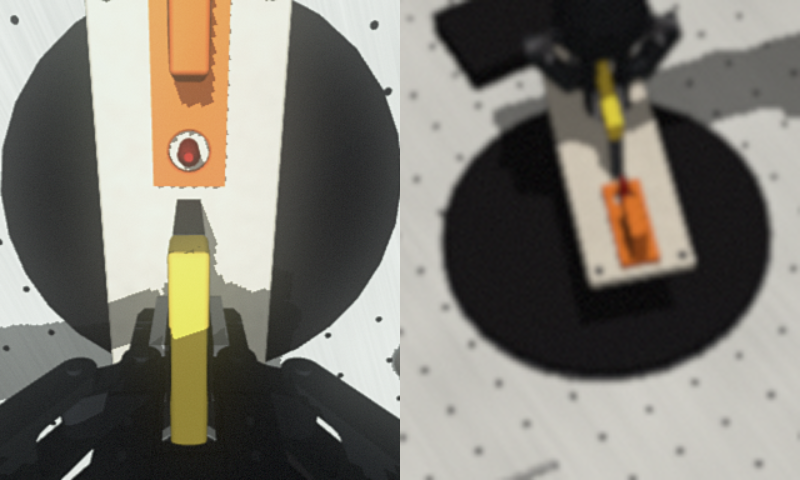

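The carrier hangs level above the disc with the peg through the holder's hole at left-panel (188,152), held by the yellow bar at (188,340). Handing in.

```bash
python3 -c "
from station import *
print(hand_in())"
```

```text
the job is handed in; nothing more can be done
None
```

The orange holder hangs on the red peg, foot on the deck and frame outward, and the arm is holding the loaded carrier level and still by its yellow handle about 10 cm above the disc; the job was handed in at about 19 s, and no verdict came back.

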